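# Slide a wooden blank around the bench fixtures and seat it in the corner jig

## Robot

A 6-joint arm with a two-finger parallel gripper is mounted at the origin on the work surface. World frame = base frame: x ahead of the robot, y to its left, z up, the work surface at z = 0. Lengths are in m, angles in degrees, forces in N, time in s.
With the tool pointing down it reaches from about 0.3 to 0.75 m from the base axis. Payload 8.5 kg.
Tool frame: the origin (TCP) lies on the centre line of the jaws, within the pads' length; the fingertips stand 25 mm ahead of it and the grasp point (between the pads) lies 6 mm ahead of it; z points along the fingers, y is the line along which they close (so a half turn about z gives the same grasp; the last joint's range is limited). The gripper opens to 85 mm and grips with 20 to 120 N. Pads are 22 mm wide; open, the fingers measure 114 mm over their backs; the gripper's body (76 mm by 85 mm) begins 54 mm behind the grasp point. The pads swing forward as they close: fully open they stand 13 mm farther back than shut.
Start: joints at [-80.289, 21.807, 74.336, -0, 83.858, -12.336], TCP at [0.206, -0.51, 0.256] pointing down, gripper open.
Joint ranges: [-178.18, 178.18], [-50.72, 133.34], [12.68, 142.11], [-81.47, 261.47], [9.98, 163.14], [-165.26, 165.26]. Speed limits (degrees/s): [136.94, 136.94, 180, 180, 180, 180].

## Interface

Orientations are given as a 3x3 rotation matrix whose columns are the frame's x, y, z axes.
In Python, from rig import telemetry, optics, env gives the robot as it stands.
- The arm moves only by the tool send_rows, never from a script. Its argument "deltas" is a list that holds one entry, the list of rows, each a list of 7 numbers: the shift along the tool's x, y, z in m, then the turn, a rotation vector about the tool's x, y, z in rad, then the opening, from -1 (shut) to 1 (fully open), so that 0 is half open. In form: [[[x, y, z, ax, ay, az, grip], ...]]. A call has 1 to 12 rows; each row shifts and turns the commanded pose from where the row before left it, along the tool's axes as they then stand; what a row does not reach is not made up. A row lasts 1/8 s, in which the tool goes at most 62.5 mm and 10.7 degrees, less where a joint would pass 70% of its speed; a pose out of reach is approached as far as the arm can. A call is refused whole if a number of a shift passes 0.0625 or a number of a turn 0.188, either way. A call with a gripper value outside its range is refused whole. The fingers move at their own pace and stop on an object; "squeeze" is the grip in N (left out, the last holds). Time passes only in rows, so rows that do not move let the fingers close. It gives the time, the measured TCP pose, the force, the opening and the grip force at its end, in the units of the state.
- telemetry.observe(): the state, without advancing time (a new reading comes with each control period).
- optics.get_image(name): name is "scene" or "top" or "wrist"; returns a dict with "image" (420x560x3 uint8, red, green, blue), "range_z" (420x560 float32, m along the optical axis (not along the pixel's ray), 0 where there is no reading), "K" (3x3 intrinsics, pixels), "rvec" (rotation vector, rad) and "tvec" (3), from world to camera coordinates, as OpenCV has them; the wrist camera has in their place "hand_eye" (4x4, takes a point from camera to tool coordinates, whose origin is the TCP and whose axes are the flange's). Camera axes: x right, y down, z forward; pixel columns grow to the right and rows downward; lengths in m; the calibration is good to about 2 mm. A picture is of the moment at which its call begins: read the wrist's pose just before it.
- env.close_job(): hands the job in; it is judged then, once.
The state is a dict: "time_s": time; "q": joint angles; "qvel": joint speeds; "joint_efforts": joint torques, N m; "position": TCP position; "tool_rot": TCP orientation; "ft_force": force on the tool from outside, world axes, zero at the start; "wrist_torque": the same for the moment, N m; "grip_width": finger opening in m; "gripper_force": force on a finger pad.
Only numpy, scipy, OpenCV 4.12 (cv2) and the standard library are available. Lean on these libraries where they do the work, as an engineer would, in place of code of your own. Each camera call takes 0.05 s, during which the arm holds its last target. There are 200 camera calls.

## Task

Push the big wooden blank along the bench, clear of the drill-bit stand, the vise and the tray of oiled tops, and seat it in the corner of the jig: its 110 mm side flush on the plywood fence, its end flush on the blue stop, pressed firmly on the stop (about 8 N) for a moment and then let go. Keep it flat on the bench and press gently: the lightly clamped stop must not shift nor the fence be rammed. Leave the glue bottle and the tape measure alone.

Things in the scene. Friction and masses are not known exactly. Their poses are not given: they have to be found in the camera images.
- blank_center (a point): Brown hardwood blank, 90 mm (its x) by 110 mm (its y) by 50 mm high, four dark spots and a black line on top, loose on the bench, 0.28 to 0.56 kg, sliding friction 1 to 5 N; too wide to pick up, to be pushed on its flat sides. The point is its centre, 25 mm above the bench. z is up; its x starts within 0.35 rad of the jig's x.
- jig: Fixed corner jig. Origin: on the bench at the foot of the fence's inner face. Fence: plywood bar, inner face at x = 0, along y from -640 to 160 mm, 40 mm high, 30 mm thick; rigid, push on it below 25 N. +x points away from the robot, +y to its left. Seated, the blank's centre is at x = -45 mm, 55 mm short (-y) of the stop's face. The lane x -120 to 0 mm is free from y = -600 mm to the stop.
- stop_scale (a point): Fixed point on the fence's inner face, 25 mm above the bench; axes as the jig's. The blue stop with the red knob (74 mm high) is clamped on the fence 0 to 70 mm beyond it (+y), not measured: feel for it. Its face (named stop_face) is square to the fence and reaches 82 mm out from it, 4 to 40 mm up. Over about 16 N it slides on and stays there (3 mm at most allowed); press and hold with 5 to 12 N.
- bit_stand: Fixed dark wooden block with upright drill bits, 75 mm (x) by 90 mm (y), 58 mm high, origin at the centre of its underside; axes roughly as the jig's. Must not be touched.
- vise: Fixed small green vise, body 80 mm (x) by 70 mm (y), 56 mm high, with a screw and bar handle that reach 61 mm from the origin to its -x side; origin under the centre of its base on the bench. Must not be touched.
- top_tray: Fixed grey tray with freshly oiled spinning tops, 90 mm (x) by 70 mm (y), 48 mm high, origin at the centre of its underside. Must not be touched.
- glue: Loose white glue bottle with an orange cap, 48 mm across, 130 mm high, origin at the centre of its underside. To be left alone.
- tape: Loose yellow tape measure, 65 by 38 by 60 mm high, origin at the centre of its underside. To be left alone.

How it is judged:
By the outcome, as a careful person would: the job done as asked, in the order asked, and still so for the second after the job is handed in, with the robot touching nothing.
It also fails if it takes over 69 s, if anything falls off the work surface, if the arm or the gripper's body presses on something with over 40 N, if the wrist force passes 120 N, or if a joint passes its speed limit or range.

## Working session

There is one attempt and no reset: what is moved stays moved. The work goes in short steps, Python scripts to look and compute and a tool call to move; the robot and the scene stay as the last step left them, time stands still between calls to the robot, and variables do not carry over. Pictures are saved under pics/ and viewed, at most 10 in all, crops included, and the job is handed in when it is done.

Besides the shell and the picture viewer there is one more tool, called after ">>>" as name(argument=value, ...) on one line, values as JSON. send_rows: Moves the arm, as the interface text tells. Its arguments: {"type":"object","properties":{"deltas":{"type":"array"},"squeeze":{"type":"number"}},"required":["deltas"]}

```bash
mkdir -p pics; ls; cat > h.py <<'E'
import numpy as np, cv2
from rig import telemetry, optics, env
def cam(n):
    s=telemetry.observe(); d=optics.get_image(n)
    if n=="wrist":
        T=np.eye(4);T[:3,:3]=np.array(s["tool_rot"]);T[:3,3]=s["position"];C=T@np.array(d["hand_eye"])
    else:
        R=cv2.Rodrigues(np.array(d["rvec"],float))[0];C=np.eye(4);C[:3,:3]=R.T;C[:3,3]=-R.T@np.array(d["tvec"],float).ravel()
    d["C"]=C;return d
def pts(d):
    z=d["range_z"];v,u=np.mgrid[:z.shape[0],:z.shape[1]];K=np.array(d["K"])
    p=np.stack([(u-K[0,2])/K[0,0]*z,(v-K[1,2])/K[1,1]*z,z],-1)
    w=p@d["C"][:3,:3].T+d["C"][:3,3];w[z==0]=np.nan;return w
def ray(d,u,v,h):
    K=np.array(d["K"]);r=d["C"][:3,:3]@np.linalg.solve(K,[u,v,1.]);o=d["C"][:3,3];return o+r*(h-o[2])/r[2]
def save(d,n): cv2.imwrite("pics/"+n,d["image"][:,:,::-1])
E
python3 - <<'E'
from h import *
print(telemetry.observe())
for n in("top","scene"):
    d=cam(n);save(d,n+"0.png");np.savez(n+"0.npz",**d);print(n,d["C"].round(3).tolist())
E
```

```text
pics
{'time_s': 0.0, 'q': array([-8.02883503e+01,  2.18405500e+01,  7.43876303e+01, -1.11618400e-03,
        8.38587834e+01, -1.23368127e+01]), 'qvel': array([ 0.03952679, -0.09597474,  0.04507653,  0.08123878, -0.00207208,
        0.0113657 ]), 'joint_efforts': array([ 1.93846638e-03, -4.48464882e+01, -2.31279320e+01, -6.93859101e-05,
        4.69363615e-03,  9.61460245e-06]), 'position': array([ 0.20640095, -0.50950067,  0.25569895]), 'tool_rot': array([[ 9.26865924e-01,  3.75392439e-01, -2.75129499e-04],
       [ 3.75392415e-01, -9.26864772e-01,  1.49278374e-03],
       [ 3.05371888e-04, -1.48689191e-03, -9.99998848e-01]]), 'ft_force': array([-0.6293527 , -0.10756841, -0.09345365]), 'wrist_torque': array([ 0.00991487, -0.06687485,  0.00652249]), 'gripper_force': 0.0, 'grip_width': 0.08540240189807762}
top [[-0.02, -0.993, 0.113, 0.444], [-0.999, 0.017, -0.027, -0.064], [0.025, -0.113, -0.993, 1.076], [0.0, 0.0, 0.0, 1.0]]
scene [[0.622, 0.552, -0.556, 1.331], [0.783, -0.432, 0.447, -0.715], [0.007, -0.713, -0.701, 1.025], [0.0, 0.0, 0.0, 1.0]]
```

View pics/top0.png

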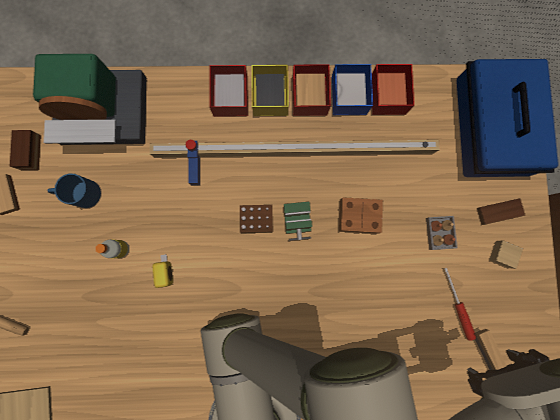

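View pics/scene0.png

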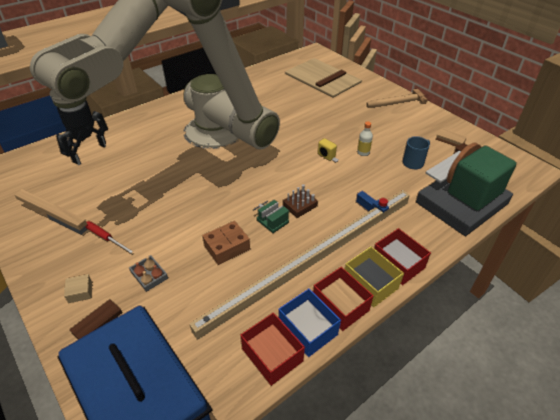

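The top view shows the blank at (361,215), the fence running from (152,150) to (438,146), and the stop at (193,165) with its red knob at (191,145). The bit stand is at (256,219), the vise at (298,218) and the tray at (441,233). The path is to push the blank to the fence first, then left along it.

```bash
python3 - <<'E'
from h import *
d=dict(np.load("top0.npz"));w=pts(d);im=d["image"]
print("bench z",np.nanmedian(w[260:300,200:300,2]))
def comp(name,box,zl,zh):
    u0,u1,v0,v1=box;m=np.zeros(w.shape[:2],np.uint8)
    m[v0:v1,u0:u1]=((w[v0:v1,u0:u1,2]>zl)&(w[v0:v1,u0:u1,2]<zh))
    n,l,st,c=cv2.connectedComponentsWithStats(m);k=1+np.argmax(st[1:,4])
    P=w[l==k];r=cv2.minAreaRect(P[:,:2].astype(np.float32))
    print(name,"rect",np.round(r[0],4),np.round(r[1],4),round(r[2],2),"z",np.median(P[:,2]).round(4),"min",P[:,:2].min(0).round(3),"max",P[:,:2].max(0).round(3),st[k,4]);return P
comp("blank",(330,395,185,245),.042,.06)
comp("stand",(230,280,195,245),.04,.075)
comp("vise",(278,318,190,245),.03,.075)
comp("visebar",(278,318,190,250),.012,.075)
comp("tray",(420,465,205,260),.02,.075)
P=comp("fence",(205,440,130,165),.034,.048)
comp("stop",(180,210,155,195),.02,.06)
# fence inner edge: min x per y bin
b=[];
for y in np.arange(P[:,1].min()+.01,P[:,1].max()-.01,.01):
    q=P[abs(P[:,1]-y)<.005]
    if len(q):b.append((y,q[:,0].min(),q[:,0].max()))
b=np.array(b);f=np.polyfit(b[:,0],b[:,1],1);print("inner x=",f,np.std(b[:,1]-np.polyval(f,b[:,0])),np.polyfit(b[:,0],b[:,2],1))
for uv in[(152,155),(438,151),(438,141)]: print(ray(d,*uv,.04))
# pixel coords of blank mask by ray
hsv=cv2.cvtColor(im,cv2.COLOR_RGB2HSV);print(hsv[215,350],im[215,350],hsv[260,350])
z=cv2.resize(im[120:270,170:470],None,fx=2.6,fy=2.6,interpolation=cv2.INTER_CUBIC);cv2.imwrite("pics/c1.png",z[:,:,::-1])
E
```

```text
bench z -0.0003584100734195239
blank rect [ 0.5434 -0.2995] [0.1109 0.0903] 85.54 z 0.0499 min [ 0.495 -0.356] max [ 0.592 -0.242] 1367
stand rect [0.5652 0.0189] [0.0084 0.008 ] 88.93 z 0.0486 min [0.561 0.015] max [0.569 0.023] 13
vise rect [ 0.5063 -0.1297] [0.052  0.0701] 4.96 z 0.0546 min [ 0.479 -0.163] max [ 0.534 -0.094] 314
visebar rect [ 0.5297 -0.1277] [0.0989 0.0701] 4.4 z 0.0538 min [ 0.479 -0.164] max [ 0.58 -0.09] 846
tray rect [ 0.4926 -0.5278] [0.0887 0.0725] 4.61 z 0.0253 min [ 0.447 -0.564] max [ 0.538 -0.49 ] 456
fence rect [ 0.7364 -0.2017] [0.0317 0.6512] 0.07 z 0.0401 min [ 0.72  -0.527] max [0.752 0.124] 2578
stop rect [0.6777 0.1548] [0.026  0.0784] 89.73 z 0.0392 min [0.638 0.142] max [0.717 0.168] 322
inner x= [-0.00149193  0.72095218] 0.0004486051501135896 [-0.00185083  0.75011743]
[0.71718322 0.26721281 0.04      ]
[ 0.71822233 -0.52129421  0.04      ]
[ 0.74677361 -0.52315158  0.04      ]
[ 12 149 128] [128  84  53] [ 16 121 179]
```

View pics/c1.png

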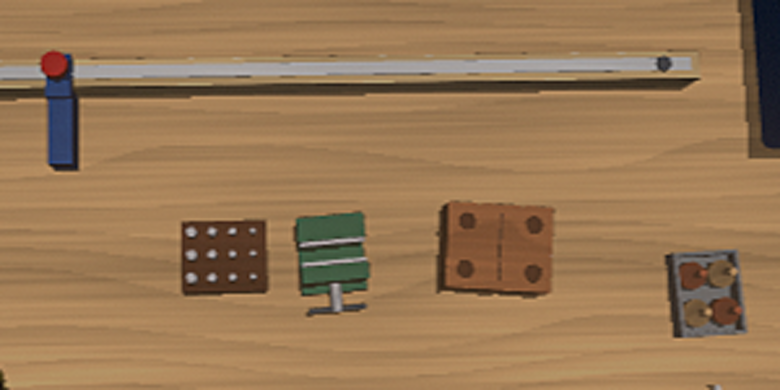

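The crop confirms it: the blank is clear of everything and turned about -4.5°, and the stop face is at y≈0.142. The fence face is at x≈0.720. A clear lane passes the vise for blank-centre x≈0.65.

Plan:
1. Push +x to about 0.65, staying within reach.
2. Push +y to just short of the stop.
3. Push +x onto the fence.
4. Press on the stop.

>>> send_rows(deltas=[[[0,0,0,0,0,0.1283,0],[0,0,0,0,0,0.1283,0],[0,0,0,0,0,0.1283,0],[0.04,-0.035,0.005,0,0,0,0],[0.04,-0.035,0.005,0,0,0,0],[0.04,-0.035,0.005,0,0,0,0],[0.04,-0.035,0.005,0,0,0,0],[0.04,-0.035,0.005,0,0,0,0],[0.04,-0.035,0.005,0,0,0,0],[0,0,0.03,0,0,0,0],[0,0,0.03,0,0,0,0],[0,0,0,0,0,0,0]]])

```text
time_s: 1.6
position: [0.4459, -0.299, 0.1646]
tool_rot: [[1.0, 0.0, -0.003], [0.0, -1.0, 0.004], [-0.003, -0.004, -1.0]]
ft_force: [0.5, -0.3, 0.9]
grip_width: 0.0428
gripper_force: 0.0
```

>>> send_rows(deltas=[[[0,0,0.04,0,0,0,0],[0,0,0.04,0,0,0,0],[0,0,0.03,0,0,0,0],[0,0,0.016,0,0,0,0],[0,0,0,0,0,0,0],[0,0,0,0,0,0,0]]])

```text
time_s: 2.35
position: [0.447, -0.3004, 0.0417]
tool_rot: [[1.0, -0.0, 0.002], [-0.0, -1.0, -0.002], [0.002, 0.002, -1.0]]
ft_force: [0.4, 0.6, 0.2]
grip_width: 0.0428
gripper_force: 0.0
```

```bash
python3 - <<'E'
from h import *
s=telemetry.observe();print(s["position"].round(4),s["ft_force"].round(2),s["q"].round(1))
d=cam("wrist");save(d,"w1.png");w=pts(d)
for v in range(10,420,25):print([tuple((w[v,u]*1000).round(0)) if w[v,u,0]==w[v,u,0] else 0 for u in(200,280,360)])
E
```

```text
[ 0.447  -0.3004  0.0417] [0.43 0.58 0.24] [-46.5  35.2  92.3   0.   52.4  43.5]
[(np.float64(548.0), np.float64(-279.0), np.float64(51.0)), (np.float64(548.0), np.float64(-301.0), np.float64(50.0)), (np.float64(548.0), np.float64(-323.0), np.float64(50.0))]
[(np.float64(542.0), np.float64(-279.0), np.float64(50.0)), (np.float64(542.0), np.float64(-301.0), np.float64(51.0)), (np.float64(542.0), np.float64(-323.0), np.float64(50.0))]
[(np.float64(535.0), np.float64(-278.0), np.float64(50.0)), (np.float64(535.0), np.float64(-301.0), np.float64(51.0)), (np.float64(535.0), np.float64(-324.0), np.float64(51.0))]
[(np.float64(529.0), np.float64(-278.0), np.float64(51.0)), (np.float64(529.0), np.float64(-301.0), np.float64(50.0)), (np.float64(529.0), np.float64(-324.0), np.float64(50.0))]
[(np.float64(522.0), np.float64(-277.0), np.float64(51.0)), (np.float64(522.0), np.float64(-301.0), np.float64(51.0)), (np.float64(522.0), np.float64(-324.0), np.float64(51.0))]
[(np.float64(514.0), np.float64(-277.0), np.float64(50.0)), (np.float64(514.0), np.float64(-301.0), np.float64(50.0)), (np.float6
[... 1297 characters left out ...]
64(460.0), np.float64(-278.0), np.float64(72.0)), (np.float64(409.0), np.float64(-301.0), np.float64(1.0)), (np.float64(460.0), np.float64(-324.0), np.float64(72.0))]
[(np.float64(465.0), np.float64(-282.0), np.float64(89.0)), (np.float64(393.0), np.float64(-301.0), np.float64(1.0)), (np.float64(465.0), np.float64(-320.0), np.float64(88.0))]
[(np.float64(465.0), np.float64(-284.0), np.float64(97.0)), (np.float64(377.0), np.float64(-301.0), np.float64(0.0)), (np.float64(465.0), np.float64(-318.0), np.float64(97.0))]
[(np.float64(464.0), np.float64(-285.0), np.float64(102.0)), (np.float64(459.0), np.float64(-301.0), np.float64(98.0)), (np.float64(464.0), np.float64(-317.0), np.float64(103.0))]
```

View pics/w1.png

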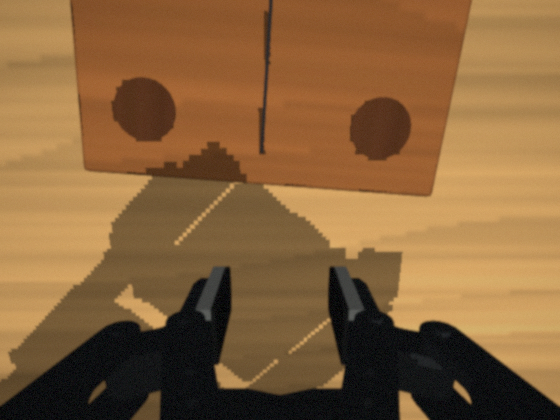

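The wrist picture shows the blank's near edge from (85,170) to (430,193), square ahead of the two fingertips at (225,270) and (335,270). Contact comes after about 37 mm, so I'll push now.

>>> send_rows(deltas=[[[0.015,0,0,0,0,0,0],[0.015,0,0,0,0,0,0],[0.005,0,0,0,0,0,0],[0.005,0,0,0,0,0,0],[0.008,0,0,0,0,0,0],[0.01,0,0,0,0,0,0],[0.01,0,0,0,0,0,0],[0.01,0,0,0,0,0,0],[0.01,0,0,0,0,0,0],[0.01,0,0,0,0,0,0]]])

```text
time_s: 3.65
position: [0.5442, -0.2996, 0.0403]
tool_rot: [[1.0, -0.0, -0.002], [-0.0, -1.0, 0.001], [-0.002, -0.001, -1.0]]
ft_force: [-5.8, 0.1, 3.1]
grip_width: 0.043
gripper_force: 2.8
```

>>> send_rows(deltas=[[[0.01,0,0,0,0,0,0],[0.01,0,0,0,0,0,0],[0.01,0,0,0,0,0,0],[0.01,0,0,0,0,0,0],[0.008,0,0,0,0,0,0],[0.004,0,0,0,0,0,0],[0,0,0,0,0,0,0],[0,0,0,0,0,0,0]]])

```text
time_s: 4.65
position: [0.5966, -0.2997, 0.0402]
tool_rot: [[1.0, -0.0, 0.0], [-0.0, -1.0, 0.0], [0.0, -0.0, -1.0]]
ft_force: [-0.5, -0.4, -0.5]
grip_width: 0.0427
gripper_force: 0.3
```

```bash
cat >> h.py <<'E'
def blank(d,box=None):
    w=pts(d);h=cv2.cvtColor(d["image"],cv2.COLOR_RGB2HSV)
    m=((w[...,2]>.044)&(w[...,2]<.056)&(h[...,0]<22)).astype(np.uint8)
    n,l,st,c=cv2.connectedComponentsWithStats(m);k=1+np.argmax(st[1:,4]);P=w[l==k]
    r=cv2.minAreaRect(P[:,:2].astype(np.float32));print("blank",np.round(r[0],4),np.round(r[1],4),round(r[2],2),st[k],"min",P[:,:2].min(0).round(4),"max",P[:,:2].max(0).round(4))
E
python3 - <<'E'
from h import *
s=telemetry.observe();print(s["position"].round(4),s["ft_force"].round(2),s["q"].round(1))
blank(cam("top"));blank(cam("wrist"))
E
```

```text
[ 0.5966 -0.2997  0.0402] [-0.55 -0.37 -0.53] [-36.8  44.9  69.3   0.   65.8  53.2]
blank [ 0.1174 -0.6541] [0.2439 0.0332] 22.92 [ 479  330   54   90 1184] min [ 0.009  -0.7135] max [ 0.2334 -0.5948]
blank [ 0.6517 -0.2944] [0.1106 0.0928] 89.84 [    58      8    403    297 105474] min [ 0.6052 -0.3497] max [ 0.6982 -0.2392]
```

>>> send_rows(deltas=[[[-0.015,0,0,0,0,0,0],[-0.015,0,-0.02,0,0,0,0],[0,0,-0.04,0,0,0,0],[0,0.02,-0.03,0,0,-0.1745,0],[0,0,0,0,0,-0.1745,0],[0,0,0,0,0,-0.1745,0],[0,0,0,0,0,-0.1745,0],[0,0,0,0,0,-0.1745,0],[0,0,0,0,0,-0.1745,0],[0,0,0,0,0,-0.1745,0],[0,0,0,0,0,-0.1745,0],[0,0,0,0,0,-0.175,0]]])

```text
time_s: 6.25
position: [0.5667, -0.3198, 0.1303]
tool_rot: [[-0.006, 1.0, 0.001], [1.0, 0.006, -0.0], [-0.0, 0.001, -1.0]]
ft_force: [-0.2, 0.0, 0.1]
grip_width: 0.0423
gripper_force: 0.0
```

>>> send_rows(deltas=[[[-0.033,0.036,0,0,0,0,0],[-0.032,0.036,0,0,0,0,0],[0,0,0,0,0,0,0],[0,0,0,0,0,0,0]]])

```text
time_s: 6.75
position: [0.6382, -0.3843, 0.1298]
tool_rot: [[-0.0, 1.0, -0.001], [1.0, 0.0, 0.001], [0.001, -0.001, -1.0]]
ft_force: [0.1, -0.3, 0.1]
grip_width: 0.0425
gripper_force: 0.0
```

>>> send_rows(deltas=[[[0,0,0.04,0,0,0,0],[0,0,0.03,0,0,0,0],[0,0,0.02,0,0,0,0],[0,0,0,0,0,0,0],[0.008,0,0,0,0,0,0],[0.005,0,0,0,0,0,0],[0.005,0,0,0,0,0,0],[0.005,0,0,0,0,0,0],[0.01,0,0,0,0,0,0],[0.01,0,0,0,0,0,0],[0.01,0,0,0,0,0,0],[0.01,0,0,0,0,0,0]]])

```text
time_s: 8.25
position: [0.6386, -0.3214, 0.0406]
tool_rot: [[-0.0, 1.0, 0.001], [1.0, 0.0, -0.001], [-0.001, 0.001, -1.0]]
ft_force: [0.8, -4.9, 1.3]
grip_width: 0.0424
gripper_force: 2.4
```

```bash
python3 - <<'E'
from h import *
s=telemetry.observe();print(s["position"].round(4),s["ft_force"].round(2),s["q"].round(1))
blank(cam("wrist"))
E
```

```text
[ 0.6386 -0.3214  0.0406] [ 0.83 -4.87  1.34] [-36.2  49.   59.6  -0.   71.4 -36.2]
blank [ 0.6537 -0.2669] [0.0909 0.096 ] 0.11 [  167     0   331   305 88613] min [ 0.6082 -0.3149] max [ 0.6991 -0.2189]
```

>>> send_rows(deltas=[[[0.012,0,0,0,0,0,0],[0.014,0,0,0,0,0,0],[0.014,0,0,0,0,0,0],[0.014,0,0,0,0,0,0],[0.014,0,0,0,0,0,0],[0.014,0,0,0,0,0,0],[0.014,0,0,0,0,0,0],[0.014,0,0,0,0,0,0],[0.014,0,0,0,0,0,0],[0.014,0,0,0,0,0,0],[0.014,0,0,0,0,0,0],[0.008,0,0,0,0,0,0]]])

```text
time_s: 9.8
position: [0.6385, -0.1611, 0.0405]
tool_rot: [[-0.001, 1.0, 0.0], [1.0, 0.001, -0.0], [-0.0, 0.0, -1.0]]
ft_force: [0.2, -5.6, 2.3]
grip_width: 0.0427
gripper_force: 2.6
```

```bash
python3 - <<'E'
from h import *
s=telemetry.observe();print(s["position"].round(4),s["ft_force"].round(2),s["q"].round(1))
blank(cam("wrist"))
E
```

```text
[ 0.6385 -0.1611  0.0405] [ 0.23 -5.64  2.31] [-24.4  44.2  71.   -0.   64.8 -24.5]
blank [ 0.6534 -0.1062] [0.0906 0.0952] 0.11 [  166     0   332   306 88672] min [ 0.608  -0.1538] max [ 0.6987 -0.0587]
```

>>> send_rows(deltas=[[[0.014,0,0,0,0,0,0],[0.014,0,0,0,0,0,0],[0.014,0,0,0,0,0,0],[0.014,0,0,0,0,0,0],[0.014,0,0,0,0,0,0],[0.014,0,0,0,0,0,0],[0.014,0,0,0,0,0,0],[0.014,0,0,0,0,0,0],[0.014,0,0,0,0,0,0],[0.014,0,0,0,0,0,0],[0.012,0,0,0,0,0,0],[0.008,0,0,0,0,0,0]]])

```text
time_s: 11.35
position: [0.6384, -0.0017, 0.0405]
tool_rot: [[-0.0, 1.0, -0.0], [1.0, 0.0, -0.0], [-0.0, -0.0, -1.0]]
ft_force: [0.5, -6.4, 3.7]
grip_width: 0.0428
gripper_force: 2.9
```

>>> send_rows(deltas=[[[0.003,0,0,0,0,0,0],[0,0,0,0,0,0,0],[-0.015,0,0,0,0,0,0],[-0.02,0,-0.02,0,0,0,0],[0,0,-0.04,0,0,0,0],[0,0,-0.04,0,0,0,0],[0,0,0,0,0,0,0]]])

```text
time_s: 12.22
position: [0.6393, -0.0347, 0.1432]
tool_rot: [[0.0, 1.0, 0.005], [1.0, -0.0, -0.001], [-0.001, 0.005, -1.0]]
ft_force: [-1.5, 0.2, -0.7]
grip_width: 0.0427
gripper_force: 0.0
```

```bash
python3 - <<'E'
from h import *
s=telemetry.observe();print(s["position"].round(4),s["ft_force"].round(2),s["q"].round(1))
blank(cam("wrist"))
d=cam("top");save(d,"t2.png");w=pts(d);v,u=215,256
sub=w[195:240,232:280];q=sub[(sub[...,2]>.015)];print("stand",np.nanmin(q,0),np.nanmax(q,0))
E
```

```text
[ 0.6393 -0.0347  0.1432] [-1.52  0.15 -0.74] [-13.7  36.   68.8   0.   74.9 -13.7]
blank [0.6532 0.0529] [0.0819 0.0903] 89.94 [  219     0   171   157 25210] min [0.6081 0.0119] max [0.6984 0.0938]
stand [ 0.4661474  -0.07277666  0.02222682] [0.54256978 0.00519793 0.51210015]
```

View pics/t2.png

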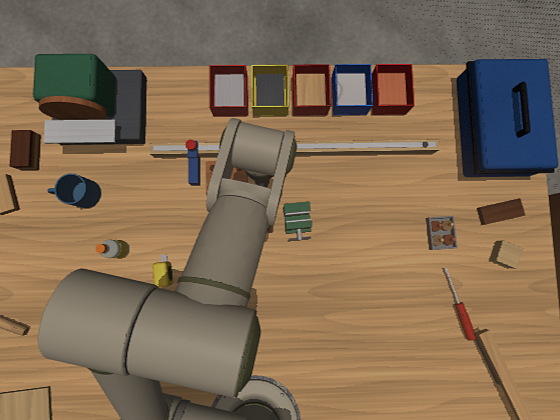

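The top view shows the blank at (225,178), short of the stop at (193,165), and it's past the vise (298,218) and bit stand. The gap to the stop is about 20 mm. I'll push about 15 mm closer so the gripper stays clear of the bit stand during the fence push.

>>> send_rows(deltas=[[[0,0,0.04,0,0,0,0],[0,0,0.04,0,0,0,0],[0.01,0,0.022,0,0,0,0],[0.012,0,0,0,0,0,0],[0.008,0,0,0,0,0,0],[0.005,0,0,0,0,0,0],[0.005,0,0,0,0,0,0],[0.005,0,0,0,0,0,0],[0.003,0,0,0,0,0,0],[0.002,0,0,0,0,0,0],[0,0,0,0,0,0,0]]])

```text
time_s: 13.7
position: [0.639, 0.0156, 0.0393]
tool_rot: [[0.0, 1.0, 0.002], [1.0, -0.0, -0.001], [-0.001, 0.002, -1.0]]
ft_force: [0.0, -4.8, 3.4]
grip_width: 0.0425
gripper_force: 2.3
```

>>> send_rows(deltas=[[[-0.01,0,0,0,0,0,0],[-0.01,0,-0.02,0,0,0,0],[0,0,-0.04,0,0,0,0],[0,0,-0.04,0,0,0.1745,0],[0,0,0,0,0,0.1745,0],[0,0,0,0,0,0.1745,0],[0,0,0,0,0,0.1745,0],[0,0,0,0,0,0.1745,0],[0,0,0,0,0,0.1745,0],[0,0,0,0,0,0.1745,0],[0,0,0,0,0,0.1745,0],[0,0,0,0,0,0.1745,0]]])

```text
time_s: 15.2
position: [0.6382, -0.004, 0.138]
tool_rot: [[1.0, -0.005, -0.001], [-0.005, -1.0, 0.001], [-0.001, -0.001, -1.0]]
ft_force: [-0.2, 0.4, -1.0]
grip_width: 0.0427
gripper_force: 0.0
```

>>> send_rows(deltas=[[[-0.032,-0.048,0,0,0,0,0],[-0.032,-0.048,0,0,0,0,0],[0,0,0,0,0,0,0],[0,0,0,0,0,0,0]]])

```text
time_s: 15.7
position: [0.5746, 0.0919, 0.1384]
tool_rot: [[1.0, 0.001, 0.0], [0.001, -1.0, 0.0], [0.0, -0.0, -1.0]]
ft_force: [0.5, -0.1, -0.1]
grip_width: 0.0426
gripper_force: 0.0
```

```bash
python3 - <<'E'
from h import *
s=telemetry.observe();print(s["position"].round(4),s["ft_force"].round(2),s["q"].round(1))
d=cam("wrist");save(d,"w3.png");blank(d);w=pts(d)
h=cv2.cvtColor(d["image"],cv2.COLOR_RGB2HSV);m=(h[...,0]>100)&(h[...,0]<130)&(h[...,1]>100)
P=w[m];P=P[P[:,2]>.03];print("stop",len(P),np.nanmin(P,0).round(4) if len(P) else 0,np.nanmax(P,0).round(4) if len(P) else 0)
E
```

```text
[0.5746 0.0919 0.1384] [ 0.54 -0.05 -0.13] [-2.6 31.1 79.4  0.  69.5 87.4]
blank [0.6533 0.0811] [0.0906 0.1104] 0.08 [  194    10   212   172 33932] min [0.608  0.0259] max [0.6986 0.1364]
stop 8879 [0.564  0.0298 0.03  ] [0.7072 0.1701 0.2029]
```

View pics/w3.png

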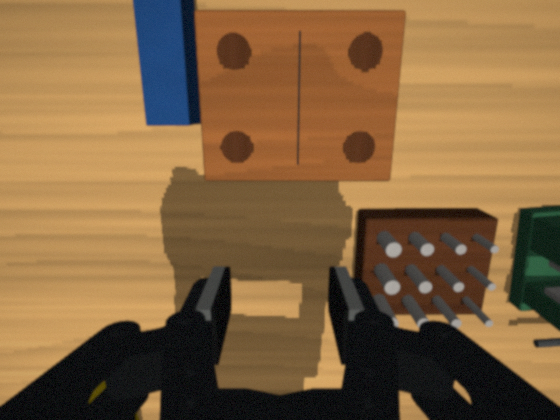

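The wrist picture shows the blank square, spanning (195..405, 10..180), with the stop's edge just to its left at u≈200. The bit stand's near-left corner is at (358,212), so I'll check its clearance before lowering.

```bash
python3 - <<'E'
from h import *
d=cam("wrist");w=pts(d)
for u,v in[(362,216),(370,225),(362,240),(362,270),(366,300),(480,216),(358,212)]:print(u,v,w[v,u].round(4))
q=w[200:320,345:500].reshape(-1,3);q=q[(q[:,2]>.012)&(q[:,2]<.066)];print(np.min(q,0),np.max(q,0))
for v in(20,60,100,118):print("stop row",[ (u,*w[v,u].round(4)) for u in(188,192,196,199,203)])
E
```

```text
362 216 [0.5772 0.0331 0.0175]
370 225 [0.5745 0.0301 0.0293]
362 240 [0.5616 0.0334 0.0238]
362 270 [0.5403 0.0328 0.0273]
366 300 [0.5825 0.0592 0.1401]
480 216 [ 0.5788 -0.0467  0.0227]
358 212 [0.5767 0.0334 0.0057]
[ 0.50361727 -0.0567908   0.01200226] [0.57947508 0.03382893 0.0591838 ]
stop row [(188, np.float64(0.6994), np.float64(0.1451), np.float64(0.0219)), (192, np.float64(0.7015), np.float64(0.1449), np.float64(0.0121)), (196, np.float64(0.6935), np.float64(0.1344), np.float64(0.0501)), (199, np.float64(0.6935), np.float64(0.1329), np.float64(0.0501)), (203, np.float64(0.6936), np.float64(0.1308), np.float64(0.05))]
stop row [(188, np.float64(0.677), np.float64(0.1452), np.float64(0.0283)), (192, np.float64(0.6782), np.float64(0.1452), np.float64(0.0177)), (196, np.float64(0.6744), np.float64(0.1357), np.float64(0.0502)), (199, np.float64(0.6742), np.float64(0.1338), np.float64(0.0517)), (203, np.float64(0.6742), np.float64(0.1316), np.float64(0.0522))]
stop row [(188, np.float64(0.6543), np.float64(0.1449), np.float64(0.0365)), (192, np.float64(0.6545), np.float64(0.1449), np.float64(0.0265)), (196, np.float64(0.6547), np.float64(0.1448), np.float64(0.0158)), (199, np.float64(0.6541), np.float64(0.1353), np.float64(0.051)), (203, np.float64(0.6541), np.float64(0.1333), np.float64(0.0501))]
stop row [(188, np.float64(nan), np.float64(nan), np.float64(nan)), (192, np.float64(0.6439), np.float64(0.1448), np.float64(0.0299)), (196, np.float64(0.6436), np.float64(0.1448), np.float64(0.0192)), (199, np.float64(0.6434), np.float64(0.1448), np.float64(0.0105)), (203, np.float64(0.6446), np.float64(0.1336), np.float64(0.0513))]
```

>>> send_rows(deltas=[[[0,0,0.04,0,0,0,0],[0,0,0.035,0,0,0,0],[0,0,0.023,0,0,0,0],[0.01,0,0,0,0,0,0],[0.008,0,0,0,0,0,0],[0.005,0,0,0,0,0,0],[0.005,0,0,0,0,0,0],[0.005,0,0,0,0,0,0],[0.004,0,0,0,0,0,0],[0.002,0,0,0,0,0,0],[0.001,0,0,0,0,0,0],[0.001,0,0,0,0,0,0]]])

```text
time_s: 17.3
position: [0.6147, 0.0923, 0.0414]
tool_rot: [[1.0, 0.001, -0.002], [0.001, -1.0, -0.0], [-0.002, 0.0, -1.0]]
ft_force: [-6.7, -0.3, 4.9]
grip_width: 0.0428
gripper_force: 3.5
```

>>> send_rows(deltas=[[[0.001,0,0,0,0,0,0],[0.001,0,0,0,0,0,0]]])

```text
time_s: 17.55
position: [0.6167, 0.0923, 0.0413]
tool_rot: [[1.0, 0.001, -0.002], [0.001, -1.0, -0.0], [-0.002, 0.0, -1.0]]
ft_force: [-8.2, -0.5, 5.3]
grip_width: 0.0424
gripper_force: 3.4
```

>>> send_rows(deltas=[[[0.001,0,0,0,0,0,0],[0.001,0,0,0,0,0,0]]])

```text
time_s: 17.8
position: [0.6187, 0.0923, 0.0413]
tool_rot: [[1.0, 0.001, -0.002], [0.001, -1.0, -0.0], [-0.002, 0.0, -1.0]]
ft_force: [-6.1, 0.7, 4.4]
grip_width: 0.0428
gripper_force: 3.4
```

>>> send_rows(deltas=[[[0.001,0,0,0,0,0,0]]])

```text
time_s: 17.92
position: [0.6197, 0.0923, 0.0414]
tool_rot: [[1.0, 0.001, -0.002], [0.001, -1.0, -0.0], [-0.002, 0.0, -1.0]]
ft_force: [-6.8, 0.3, 4.7]
grip_width: 0.0427
gripper_force: 3.4
```

>>> send_rows(deltas=[[[0.001,0,0,0,0,0,0]]])

```text
time_s: 18.05
position: [0.6202, 0.0923, 0.0413]
tool_rot: [[1.0, 0.001, -0.003], [0.001, -1.0, -0.0], [-0.003, 0.0, -1.0]]
ft_force: [-13.3, -0.9, 8.9]
grip_width: 0.0428
gripper_force: 6.2
```

The fence contact is clear: the force steps from 6.5 N to 13 N. I'll back off and go round to the blank's -y end.

>>> send_rows(deltas=[[[-0.01,0,0,0,0,0,0],[-0.01,0,-0.02,0,0,0,0],[0,0,-0.04,0,0,0,0],[0,0,-0.04,0,0,0,0],[0.034,0.051,0,0,0,0,0],[0.034,0.051,0,0,0,0,0],[0,0,0,0,0,-0.1745,0],[0,0,0,0,0,-0.1745,0],[0,0,0,0,0,-0.1745,0],[0,0,0,0,0,-0.1745,0],[0,0,0,0,0,-0.1745,0],[0,0,0,0,0,-0.1745,0]]])

```text
time_s: 19.55
position: [0.6695, -0.0098, 0.1409]
tool_rot: [[0.495, 0.869, 0.001], [0.869, -0.495, -0.0], [0.0, 0.001, -1.0]]
ft_force: [-0.1, 0.2, -0.4]
grip_width: 0.0428
gripper_force: 0.0
```

>>> send_rows(deltas=[[[0,0,0,0,0,-0.1745,0],[0,0,0,0,0,-0.1745,0],[0,0,0,0,0,-0.1745,0],[0,0,0,0,0,0,0],[0,0,0,0,0,0,0]]])

```text
time_s: 20.18
position: [0.6694, -0.0098, 0.1406]
tool_rot: [[0.003, 1.0, 0.001], [1.0, -0.003, -0.0], [-0.0, 0.001, -1.0]]
ft_force: [0.1, -0.6, 0.3]
grip_width: 0.0428
gripper_force: 0.0
```

```bash
python3 - <<'E'
from h import *
s=telemetry.observe();print(s["position"].round(4),s["tool_rot"].round(4).tolist(),s["ft_force"].round(2),s["q"].round(1))
d=cam("wrist");blank(d)
E
```

```text
[ 0.6694 -0.0098  0.1406] [[0.0033, 1.0, 0.0005], [1.0, -0.0033, -0.0001], [-0.0001, 0.0005, -1.0]] [ 0.12 -0.62  0.3 ] [-10.9  39.   63.2   0.   77.8 -10.8]
blank [0.6767 0.0723] [0.0915 0.0904] 89.95 [  205     0   173   175 28141] min [0.6315 0.0266] max [0.7219 0.1181]
```

>>> send_rows(deltas=[[[0,0,0.04,0,0,-0.004,0],[0,0,0.04,0,0,0,0],[0,0,0.019,0,0,0,0],[0.01,0,0,0,0,0,0],[0.01,0,0,0,0,0,0],[0.004,0,0,0,0,0,0],[0.003,0,0,0,0,0,0],[0.002,0,0,0,0,0,0],[0.001,0,0,0,0,0,0],[0.001,0,0,0,0,0,0]]])

```text
time_s: 21.48
position: [0.67, 0.0196, 0.0427]
tool_rot: [[-0.003, 1.0, 0.002], [1.0, 0.003, -0.002], [-0.002, 0.002, -1.0]]
ft_force: [-1.4, -7.2, 5.1]
grip_width: 0.0431
gripper_force: 3.7
```

>>> send_rows(deltas=[[[0.0005,0,0,0,0,0,0],[0.0005,0,0,0,0,0,0]]])

```text
time_s: 21.72
position: [0.67, 0.0206, 0.0427]
tool_rot: [[-0.003, 1.0, 0.002], [1.0, 0.003, -0.002], [-0.002, 0.002, -1.0]]
ft_force: [-1.6, -7.2, 4.3]
grip_width: 0.0425
gripper_force: 3.7
```

>>> send_rows(deltas=[[[0.0005,0,0,0,0,0,0],[0.0005,0,0,0,0,0,0]]])

```text
time_s: 21.98
position: [0.67, 0.0216, 0.0427]
tool_rot: [[-0.003, 1.0, 0.002], [1.0, 0.003, -0.002], [-0.002, 0.002, -1.0]]
ft_force: [-0.1, -7.2, 3.7]
grip_width: 0.0426
gripper_force: 3.7
```

>>> send_rows(deltas=[[[0.0005,0,0,0,0,0,0],[0.0004,0,0,0,0,0,0]]])

```text
time_s: 22.22
position: [0.67, 0.0225, 0.0427]
tool_rot: [[-0.003, 1.0, 0.002], [1.0, 0.003, -0.002], [-0.002, 0.002, -1.0]]
ft_force: [-0.2, -7.3, 4.9]
grip_width: 0.0426
gripper_force: 3.7
```

>>> send_rows(deltas=[[[0.0004,0,0,0,0,0,0]]])

```text
time_s: 22.35
position: [0.67, 0.0229, 0.0427]
tool_rot: [[-0.003, 1.0, 0.002], [1.0, 0.003, -0.002], [-0.002, 0.002, -1.0]]
ft_force: [-0.9, -7.0, 4.4]
grip_width: 0.0428
gripper_force: 3.7
```

>>> send_rows(deltas=[[[0.0004,0,0,0,0,0,0]]])

```text
time_s: 22.48
position: [0.67, 0.0233, 0.0427]
tool_rot: [[-0.003, 1.0, 0.002], [1.0, 0.003, -0.002], [-0.002, 0.002, -1.0]]
ft_force: [-0.6, -7.2, 4.4]
grip_width: 0.0428
gripper_force: 3.7
```

>>> send_rows(deltas=[[[0.0004,0,0,0,0,0,0]]])

```text
time_s: 22.6
position: [0.67, 0.0237, 0.0427]
tool_rot: [[-0.003, 1.0, 0.002], [1.0, 0.003, -0.002], [-0.002, 0.002, -1.0]]
ft_force: [-1.6, -7.8, 4.0]
grip_width: 0.0429
gripper_force: 3.7
```

>>> send_rows(deltas=[[[0.0004,0,0,0,0,0,0]]])

```text
time_s: 22.72
position: [0.67, 0.0241, 0.0427]
tool_rot: [[-0.003, 1.0, 0.002], [1.0, 0.003, -0.002], [-0.002, 0.002, -1.0]]
ft_force: [-2.3, -7.2, 4.8]
grip_width: 0.0427
gripper_force: 3.7
```

>>> send_rows(deltas=[[[0.0004,0,0,0,0,0,0]]])

```text
time_s: 22.85
position: [0.67, 0.0243, 0.0427]
tool_rot: [[-0.003, 1.0, 0.002], [1.0, 0.003, -0.003], [-0.003, 0.002, -1.0]]
ft_force: [-2.1, -9.4, 4.4]
grip_width: 0.0426
gripper_force: 4.7
```

>>> send_rows(deltas=[[[0.0004,0,0,0,0,0,0]]])

```text
time_s: 22.98
position: [0.67, 0.0243, 0.0427]
tool_rot: [[-0.003, 1.0, 0.002], [1.0, 0.003, -0.003], [-0.003, 0.002, -1.0]]
ft_force: [-1.3, -10.9, 4.2]
grip_width: 0.0428
gripper_force: 5.6
```

Contact with the stop comes at TCP y≈0.0243. I'll look at the seating before the firm press.

```bash
python3 - <<'E'
from h import *
d=cam("wrist");save(d,"w4.png");blank(d);w=pts(d)
# fence top inner edge & blank edge per row
for v in range(5,300,30):
    r=w[v];f=r[(abs(r[:,2]-.040)<.004)&(r[:,0]>.70)];b=r[(abs(r[:,2]-.05)<.004)&(r[:,0]>.6)]
    print(v,"fence xmin",f[:,0].min().round(4) if len(f) else 0,"blank xmax",b[:,0].max().round(4) if len(b) else 0, "y",np.nanmedian(b[:,1]).round(3) if len(b) else 0)
E
```

```text
blank [0.6769 0.0787] [0.0903 0.097 ] 0.31 [  140     0   326   311 86255] min [0.6316 0.0304] max [0.722  0.1275]
5 fence xmin 0.7258 blank xmax 0.7211 y 0.126
35 fence xmin 0.7257 blank xmax 0.721 y 0.118
65 fence xmin 0.7261 blank xmax 0.7215 y 0.11
95 fence xmin 0.7254 blank xmax 0.7212 y 0.102
125 fence xmin 0.726 blank xmax 0.721 y 0.094
155 fence xmin 0.7262 blank xmax 0.7213 y 0.085
185 fence xmin 0.7258 blank xmax 0.7212 y 0.075
215 fence xmin 0.7263 blank xmax 0.7214 y 0.065
245 fence xmin 0.7267 blank xmax 0.7212 y 0.055
275 fence xmin 0.7263 blank xmax 0.7214 y 0.044
```

View pics/w4.png

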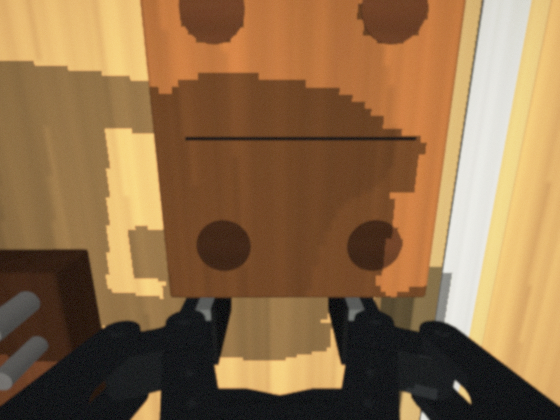

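The wrist picture shows the blank flush along the fence: its edge is constant at x=0.7213, and only the plywood strip shows beside it at u≈430-460. Now the firm press. Sliding takes about 7 N, so I'm aiming for about 15 N at the wrist.

>>> send_rows(deltas=[[[0.0004,0,0,0,0,0,0]]])

```text
time_s: 23.15
position: [0.67, 0.0243, 0.0427]
tool_rot: [[-0.003, 1.0, 0.002], [1.0, 0.003, -0.004], [-0.004, 0.002, -1.0]]
ft_force: [-0.8, -12.8, 4.1]
grip_width: 0.0428
gripper_force: 6.5
```

>>> send_rows(deltas=[[[0.0004,0,0,0,0,0,0]]])

```text
time_s: 23.28
position: [0.67, 0.0244, 0.0427]
tool_rot: [[-0.003, 1.0, 0.002], [1.0, 0.003, -0.005], [-0.005, 0.002, -1.0]]
ft_force: [-1.7, -14.6, 3.8]
grip_width: 0.0424
gripper_force: 7.3
```

>>> send_rows(deltas=[[[0.0001,0,0,0,0,0,0],[0,0,0,0,0,0,0],[0,0,0,0,0,0,0],[0,0,0,0,0,0,0],[0,0,0,0,0,0,0],[0,0,0,0,0,0,0],[0,0,0,0,0,0,0],[0,0,0,0,0,0,0],[0,0,0,0,0,0,0]]])

```text
time_s: 24.4
position: [0.67, 0.0243, 0.0427]
tool_rot: [[-0.003, 1.0, 0.002], [1.0, 0.003, -0.005], [-0.005, 0.002, -1.0]]
ft_force: [-1.5, -14.2, 4.6]
grip_width: 0.0426
gripper_force: 6.9
```

>>> send_rows(deltas=[[[-0.001,0,0,0,0,0,0],[-0.002,0,0,0,0,0,0],[-0.01,0,0,0,0,0,0],[-0.02,0,0,0,0,0,0],[-0.01,0,-0.02,0,0,0,0],[0,0,-0.04,0,0,0,0],[0,0,-0.04,0,0,0,0],[0,0,0,0,0,0,0],[0,0,0,0,0,0,0]]])

```text
time_s: 25.52
position: [0.669, -0.0163, 0.1405]
tool_rot: [[-0.004, 1.0, -0.001], [1.0, 0.004, 0.0], [0.0, -0.001, -1.0]]
ft_force: [-0.0, 0.1, -0.3]
grip_width: 0.0431
gripper_force: 0.0
```

```bash
python3 - <<'E'
from h import *
s=telemetry.observe();print(s["position"].round(4),s["tool_rot"].round(4).tolist(),s["ft_force"].round(2))
d=cam("wrist");save(d,"w5.png");blank(d);w=pts(d)
h=cv2.cvtColor(d["image"],cv2.COLOR_RGB2HSV);m=(h[...,0]>100)&(h[...,0]<130)&(h[...,1]>100)&(abs(w[...,2]-.04)<.004)&(w[...,1]>.12)
P=w[m];print("stop top",len(P),P.min(0).round(4) if len(P) else 0,P.max(0).round(4) if len(P) else 0)
E
```

```text
[ 0.669  -0.0163  0.1405] [[-0.0035, 1.0, -0.0013], [1.0, 0.0035, 0.0002], [0.0002, -0.0013, -1.0]] [-0.03  0.09 -0.34]
blank [0.6768 0.0732] [0.0902 0.0766] 0.32 [  208     0   173   150 24473] min [0.6317 0.0348] max [0.7221 0.1117]
stop top 0 0 0
```

View pics/w5.png

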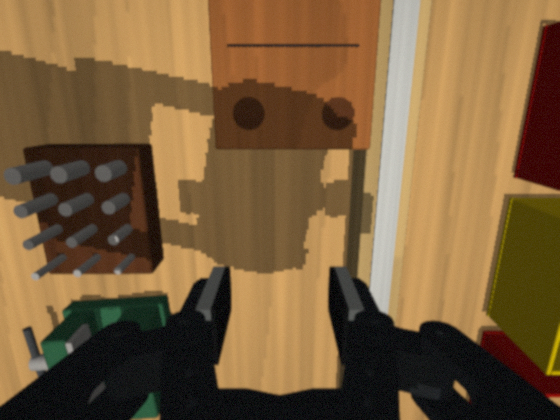

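The picture shows the blank's near end at (215..370, 148) against the fence strip, with the fingers clear. Its angle reads about 0.3°, so I'll check it against the fence and stop from higher up.

>>> send_rows(deltas=[[[0,0,-0.04,0,0,0,0],[0,0,-0.04,0,0,0,0],[0,-0.01,-0.03,0,0,0,0],[0,0,0,0,0,0,0],[0,0,0,0,0,0,0]]])

```text
time_s: 26.2
position: [0.6592, -0.0157, 0.2492]
tool_rot: [[-0.004, 1.0, -0.003], [1.0, 0.004, 0.001], [0.001, -0.003, -1.0]]
ft_force: [0.3, -0.4, -0.7]
grip_width: 0.0426
gripper_force: 0.0
```

```bash
python3 - <<'E'
from h import *
s=telemetry.observe();print(s["position"].round(4),s["tool_rot"].round(4).tolist(),s["ft_force"].round(2))
d=cam("wrist");save(d,"w6.png");blank(d);w=pts(d)
im=d["image"].astype(float)
def fit(a,b):
    f=np.polyfit(a,b,1);r=b-np.polyval(f,a);k=abs(r)<2.5*r.std()+1e-6;f=np.polyfit(a[k],b[k],1);return f.round(4),np.std(b[k]-np.polyval(f,a[k])).round(5)
bm=(abs(w[...,2]-.05)<.004)&(w[...,0]<.73)&(w[...,1]>.02)&(w[...,1]<.16)
R=[];L=[];F=[];T=[]
for v in range(420):
    i=np.where(bm[v])[0]
    if len(i)>20:R.append(w[v,i[-1],:2]);L.append(w[v,i[0],:2])
    j=np.where((abs(w[v,:,2]-.04)<.004)&(w[v,:,0]>.735)&(w[v,:,0]<.77))[0]
    if len(j)>3:F.append(w[v,j[-1],:2])
R,L,F=map(np.array,(R,L,F))
print("blank +x edge",fit(R[5:-5,1],R[5:-5,0]),"-x",fit(L[5:-5,1],L[5:-5,0]),"fence outer",fit(F[:,1],F[:,0]),len(F))
h=cv2.cvtColor(d["image"],cv2.COLOR_RGB2HSV);m=(h[...,0]>100)&(h[...,0]<130)&(h[...,1]>100)&(w[...,1]>.12)&(w[...,2]<.09)
P=w[m];print("blue",len(P),P.min(0).round(4) if len(P) else 0,P.max(0).round(4) if len(P) else 0)
N=[];
for u in range(0,560):
    i=np.where(bm[:,u])[0]
    if len(i)>20:N.append((*w[i[-1],u,:2],*w[i[0],u,:2]))
N=np.array(N)[6:-6];print("-y edge",fit(N[:,0],N[:,1]),"+y edge",fit(N[:,2],N[:,3]))
E
```

```text
[ 0.6592 -0.0157  0.2492] [[-0.004, 1.0, -0.0032], [1.0, 0.004, 0.0007], [0.0007, -0.0032, -1.0]] [ 0.3  -0.37 -0.68]
blank [0.6769 0.0874] [0.0904 0.1052] 0.26 [  246     0   114   137 14785] min [0.6317 0.0347] max [0.7222 0.1402]
blank +x edge (array([-0.0016,  0.7214]), np.float64(0.00033)) -x (array([-0.0047,  0.6328]), np.float64(0.00027)) fence outer (array([-0.002 ,  0.7514]), np.float64(0.00037)) 285
blue 0 0 0
-y edge (array([0.0057, 0.0311]), np.float64(0.00015)) +y edge (array([0.0028, 0.1376]), np.float64(0.0002))
```

View pics/w6.png

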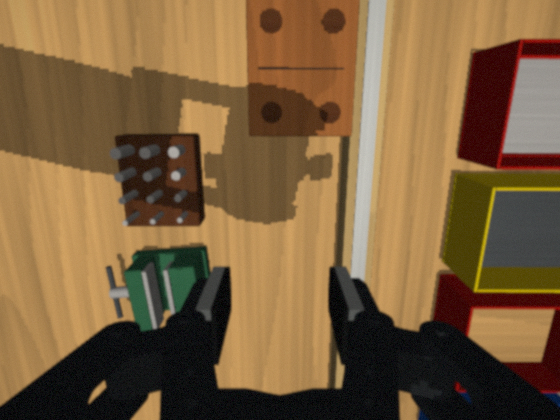

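The higher view shows the blank at (248..357, 0..135), parallel to the fence within 0.15°. The fence gap reads about 0 mm, and the end sits at y=0.145, on the stop. The gripper is clear, so I'm handing in.

```bash
python3 -c "
from rig import env
print(env.close_job())"
```

```text
the job is handed in; nothing more can be done
None
```

The blank is seated in the jig corner, flush on the fence and the stop as far as the cameras resolve, after a press of about 7 N (estimated) held for about 1 s and released; I handed it in at about 26 s with the gripper clear.

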